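# Drive out the stuck hinge pin of a strongbox

## Task

The locks of this grey steel strongbox will not open, so the lid must come off at its hinges, and one pin is still stuck, in a hinge bent by prising. Feel with the drift punch for the open end of that hinge and press the pin, steadily and never with more than 25 N on pin or hinge, until its head stands at least 40 mm clear of the barrel (do not pull it by the head); then lay the punch in the blue tool tray without dropping it. Leave the tape roll, torch and cutter where they are.

Things in the scene. Friction and masses are not known exactly. Their poses are not given: they have to be found in the camera images.
- case: Grey steel strongbox, fixed: 200 (x) x 380 (y) x 131 mm, flat plate lid. Origin: centre of its underside; x points from the locks to the hinges, y along the hinges, z up. Two hinge barrels, 20 mm thick and 66 mm long, axes along y, stand on the lid's +x edge about 14 mm over the lid: one at y = -165 to -99 (empty), one at y = +99 to +165 mm, slightly bent, with the stuck pin.
- bore_nominal (a point): Where the open end of the stuck pin's barrel (case y = +165 mm) was when true: x = 103, y = 165, z = 145 mm in the case, axes as the case's. Somebody has tried to prise the lid and bent this hinge: its axis now lies up to 6 mm off in x and 2.5 mm off in z, unknown which way; y and direction are true. Square-edged bore of 8.6 mm in the flat 20 mm end face, straight along -y.
- pin (a joint): How far the stuck pin has been driven towards -y of the case (m): the gap between barrel and pin head; 0 to 3 mm at the start. Brass-coloured, 8 mm thick, 60 mm under a 14 mm head at the barrel's y = +99 end. Its plain end sits 6 mm plus this value inside the open end. Rust and old grease: it takes about 9 N to creep, 13 N at 10 mm/s, 17 N at 20 mm/s, 25 N at 40 mm/s, all the way.
- punch_grip (a point): Drift punch of dark steel with two red bands, 0.11 to 0.18 kg, lying on the bench: octagonal body 14 mm across flats, 95 mm long, a 10 mm taper, then a round shank 7 mm thick and 56 mm long; 161 mm in all. The point is on its axis at the balance point, 60 mm from the blunt rear end and 101 mm from the tip, 7 mm above the bench. Its x axis points to the tip.
- punch_tip (a point): Centre of the punch's flat tip, 101 mm ahead of punch_grip along its x axis.
- tray: Blue open tool tray with a black rubber floor, fixed: 150 (x) x 220 (y) x 28 mm high, walls 4 mm, floor 8 mm above the bench. Origin: centre of its underside. The pin of the other hinge (65 mm long) already lies along y near its +x wall, at about x = +55 mm.
- tape: Roll of brown packing tape lying flat on the strongbox lid: 96 mm diameter, 24 mm high; origin at the centre of its underside. Leave it.
- torch: Black hand torch lying on the bench beyond the strongbox, 121 mm long (along its x), 35 mm thick; origin under its middle. Leave it.
- cutter: Yellow and black box cutter lying on the bench, 140 mm long (along its x), 26 mm wide, 20 mm high; origin under its middle. Leave it.

How it is judged:
By the outcome, as a careful person would: the job done as asked, in the order asked, and still so for the second after the job is handed in, with the robot touching nothing.
It also fails if it takes over 72 s, if anything falls off the work surface, if the arm or the gripper's body presses on something with over 40 N, if the wrist force passes 120 N, or if a joint passes its speed limit or range.

## Robot

A 7-joint arm with a two-finger parallel gripper is mounted at the origin on the work surface. World frame = base frame: x ahead of the robot, y to its left, z up, the work surface at z = 0. Lengths are in m, angles in rad, forces in N, time in s.
With the tool pointing down it reaches from about 0.425 to 0.825 m from the base axis. Payload 3.6 kg.
Tool frame: the origin (TCP) lies on the centre line of the jaws, within the pads' length; the fingertips stand manip.tip_extent ahead of it and the grasp point (between the pads) lies 2 mm behind it (manip.tip_extent is the distance from the TCP to the fingertips, in m); x points along the fingers, z is the direction in which the jaws open and shut, and the axes are right-handed (so a half turn about x gives the same grasp; the last joint's range is limited). The gripper opens to 93 mm and grips with 3 to 60 N. Pads are 15 mm wide; open, the fingers measure 128 mm over their backs; the gripper's body (75 mm by 188 mm) begins 65 mm behind the grasp point.
Start: joints at [1.179, 0.615, -0.013, 1.423, 0.008, 1.103, -0.04], TCP at [0.233, -0.607, 0.236] pointing down, gripper open.
Joint ranges: [-3.12, 3.12], [-0.3, 2.06], [-1.34, 1.32], [0.26, 2.42], [-1.36, 4.5], [0.01, 1.98], [-2.84, 2.84]. Speed limits (rad/s): [2.79, 2.79, 3.14, 3.14, 3.14, 3.14, 3.14].

## Interface

Orientations are given as a unit quaternion [x, y, z, w].
In Python, from cell import manip, optics gives the robot as it stands.
- The arm moves only by the shell command python3 -m inch 'ROWS' [FORCE]. ROWS is JSON, a list of rows, each a list of 3 entries, a list of its own where there are three numbers: the shift along the tool's x, y, z in mm, then the turn, a rotation vector about the tool's x, y, z in rad, then the opening, from 0 (shut) to 1 (fully open). A call has 1 to 12 rows; each row shifts and turns the commanded pose from where the row before left it, along the tool's axes as they then stand; what a row does not reach is not made up. A row lasts 1/8 s, in which the tool goes at most 62.5 mm and 10.7 degrees, less where a joint would pass 70% of its speed; a pose out of reach is approached as far as the arm can. A call with a gripper value outside its range is refused whole. The fingers move at their own pace and stop on an object; FORCE is the grip in N (left out, the last holds). Time passes only in rows, so rows that do not move let the fingers close. It gives the time, the measured TCP pose, the force and the opening at its end, in the units of the state.
- manip.sense(): the state, without advancing time (a new reading comes with each control period).
- optics.snapshot(name): name is "side" or "top" or "wrist"; returns a dict with "img" (384x512x3 uint8, red, green, blue), "K" (3x3 intrinsics, pixels), "k1" (the pictures are not rectified: a ray, as slopes to the right and down, at radius r is drawn at 1 + k1 r^2 times it, then the intrinsics apply), "R" (3x3) and "t" (3): a world point X has camera coordinates R X + t; the wrist camera has in their place "mount" (4x4, takes a point from camera to tool coordinates, whose origin is the TCP and whose axes are the tool frame's). Camera axes: x right, y down, z forward; pixel columns grow to the right and rows downward; lengths in m; the calibration is good to about 2 mm. A picture is of the moment at which its call begins: read the wrist's pose just before it. There is no depth.
- manip.sign_off(): hands the job in, once; it reports no verdict.
The state is a dict: "t": time; "q": joint angles; "joint_vel": joint speeds; "joint_efforts": joint torques, N m; "position": TCP position; "eef_rot": TCP orientation; "wrist_force": force on the tool from outside, world axes, zero at the start; "ft_torque": the same for the moment, N m; "opening": opening from 0.0 (shut) to 1.0 (fully open).
Only numpy, scipy, OpenCV 4.12 (cv2) and the standard library are available. Lean on these libraries where they do the work, as an engineer would, in place of code of your own. Each camera call takes 0.05 s, during which the arm holds its last target.

## Working session

There is one attempt and no reset: what is moved stays moved. The work goes in short steps, Python scripts to look and compute and a shell command to move; the robot and the scene stay as the last step left them, time stands still between calls to the robot, and variables do not carry over. Pictures are saved under pics/ and viewed, and the job is handed in when it is done.

```bash
ls -la; mkdir -p pics; cat > h.py <<'E'
import numpy as np, cv2
from cell import manip, optics
from scipy.spatial.transform import Rotation as Rn
def snap(name,fn):
    s=manip.sense(); d=optics.snapshot(name)
    cv2.imwrite('pics/'+fn+'.png',d['img'][:,:,::-1]); 
    d['s']=s
    if 'mount' in d:
        T=np.eye(4);T[:3,:3]=Rn.from_quat(s['eef_rot']).as_matrix();T[:3,3]=s['position']
        C=T@d['mount']; d['R']=C[:3,:3].T; d['t']=-C[:3,:3].T@C[:3,3]
    np.savez('pics/'+fn+'.npz',img=d['img'],K=d['K'],k1=d['k1'],R=d['R'],t=d['t'])
    return d
def ld(fn): return dict(np.load('pics/'+fn+'.npz'))
def ray(d,uv):
    K=np.array(d['K']);k1=float(d['k1'])
    D=np.array([k1,0,0,0,0.])
    p=cv2.undistortPoints(np.array([[uv]],float),K,D)[0,0]
    R=np.array(d['R']);t=np.array(d['t'])
    o=-R.T@t; v=R.T@np.array([p[0],p[1],1]); return o,v/np.linalg.norm(v)
def onz(d,uv,z):
    o,v=ray(d,uv); return o+v*(z-o[2])/v[2]
def tri(d1,u1,d2,u2):
    o1,v1=ray(d1,u1);o2,v2=ray(d2,u2)
    A=np.stack([v1,-v2],1); s=np.linalg.lstsq(A,o2-o1,rcond=None)[0]
    a=o1+v1*s[0];b=o2+v2*s[1]; return (a+b)/2,np.linalg.norm(a-b)
def proj(d,X):
    K=np.array(d['K']);D=np.array([float(d['k1']),0,0,0,0.])
    X=np.atleast_2d(X).astype(float)
    r,_=cv2.Rodrigues(np.array(d['R']))
    return cv2.projectPoints(X,r,np.array(d['t'],float),K,D)[0][:,0]
E
python3 - <<'E'
from h import *
s=manip.sense(); print(s); print(manip.tip_extent)
for n in ('side','top','wrist'):
    d=snap(n,n+'0'); print(n,d['K'],d['k1'],d['R'],d['t'])
E
```

```text
total 12
drwxr-xr-x  3 agent agent 4096 Dec  6 19:30 .
drwxr-xr-x 23 root  root  4096 Dec  6 19:30 ..
drwxr-xr-x  2 agent agent 4096 Dec  6 19:30 pics
{'t': 0.0, 'q': array([ 1.17852163,  0.61587263, -0.01262992,  1.42487681,  0.00814425,
        1.10342185, -0.04040904]), 'joint_vel': array([-2.23305830e-04, -7.88724694e-05, -1.35160297e-03, -9.17124494e-04,
        3.71255560e-04,  1.82297119e-03, -8.97994384e-04]), 'joint_efforts': array([-6.06561771e-04, -4.58935547e+01,  2.08901921e-01, -1.65742671e+01,
       -6.10026042e-02,  2.04608281e-02,  2.69695674e-04]), 'position': array([ 0.23222436, -0.60630019,  0.23451867]), 'eef_rot': array([ 0.401187  ,  0.58336301, -0.40021401,  0.58186367]), 'wrist_force': array([-0.52855408,  0.33484603,  0.71044758]), 'ft_torque': array([-0.03044343, -0.02265584, -0.04596793]), 'opening': 0.9977790063980266}
0.017
side [[454.36769814   0.         247.56877785]
 [  0.         454.36769814 195.75192811]
 [  0.           0.           1.        ]] -0.14316267452248574 [[ 0.97646157 -0.21522171  0.01422731]
 [-0.12423192 -0.61510978 -0.77859257]
 [ 0.17632138  0.75849824 -0.62736846]] [-0.5239925   0.1810348   0.92998355]
top [[498.35538644   0.         253.71072718]
 [  0.         498.35538644 196.92641226]
 [  0.           0.           1.        ]] 0.04401794058924293 [[-0.02844981 -0.99958345  0.00485088]
 [-0.99653743  0.02798316 -0.07829496]
 [ 0.0781266  -0.00706157 -0.99691844]] [0.05136338 0.56712942 1.31527238]
wrist [[278.36735291   0.         253.93242513]
 [  0.         278.36735291 193.08620789]
 [  0.           0.           1.        ]] -0.06332389008459201 [[ 0.35762041 -0.93386427 -0.0022741 ]
 [-0.89152145 -0.34212831  0.29687999]
 [-0.27802365 -0.10414294 -0.95491209]] [-0.64983804 -0.03428665  0.39285663]
```

View pics/side0.png

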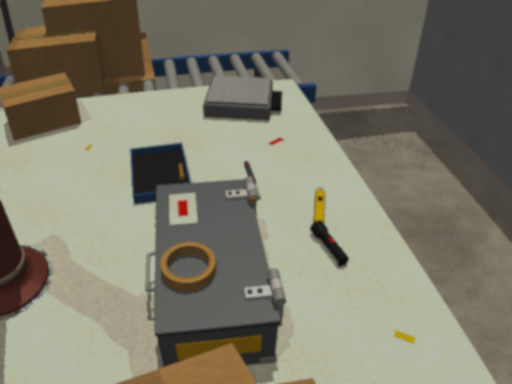

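View pics/top0.png

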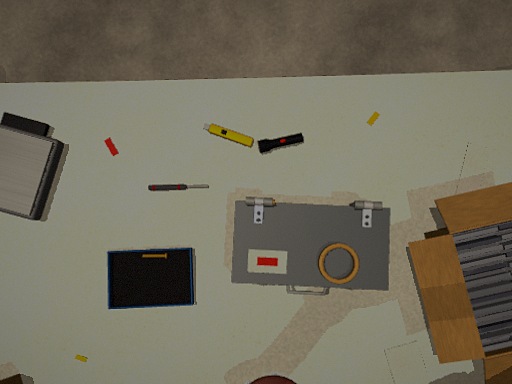

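View pics/wrist0.png

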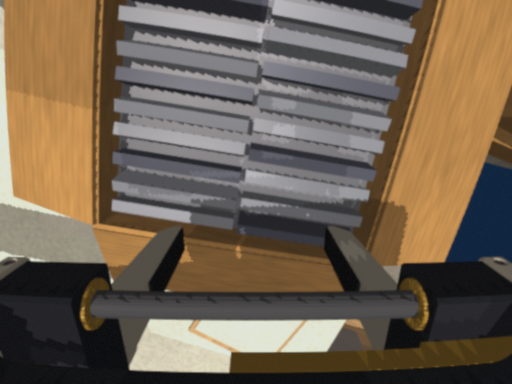

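The pictures show the following:
- **Top view:** the punch lies at (149–209, 187), with its thin shank pointing right (−y). The tray is at (108–195, 248–308). The box's left barrel, the stuck one, is at (246–275, 202).
- **Side view:** it agrees with this.
- **Wrist view:** it shows only the carton.

I'll measure next.

```bash
python3 - <<'E'
from h import *
d=ld('top0');im=d['img'][:,:,::-1]
a=cv2.resize(im[175:215,140:290],None,fx=5,fy=5,interpolation=cv2.INTER_CUBIC)
b=cv2.resize(im[185:305,225:400],None,fx=4,fy=4,interpolation=cv2.INTER_CUBIC)
cv2.imwrite('pics/c1.png',a);cv2.imwrite('pics/c2.png',b)
d=ld('side0');im=d['img'][:,:,::-1]
cv2.imwrite('pics/c3.png',cv2.resize(im[140:280,120:290],None,fx=4,fy=4,interpolation=cv2.INTER_CUBIC))
E
```

```text
(no output)
```

View pics/c1.png

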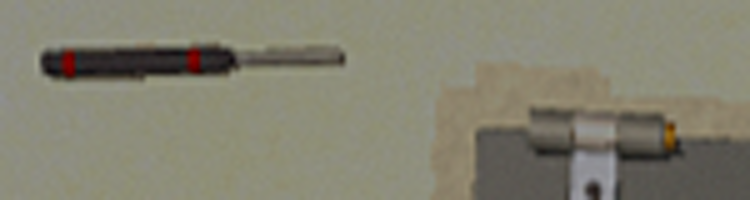

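View pics/c2.png

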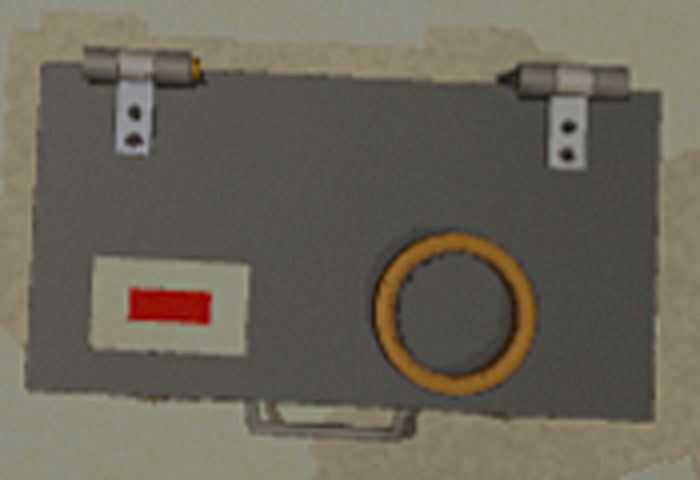

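View pics/c3.png

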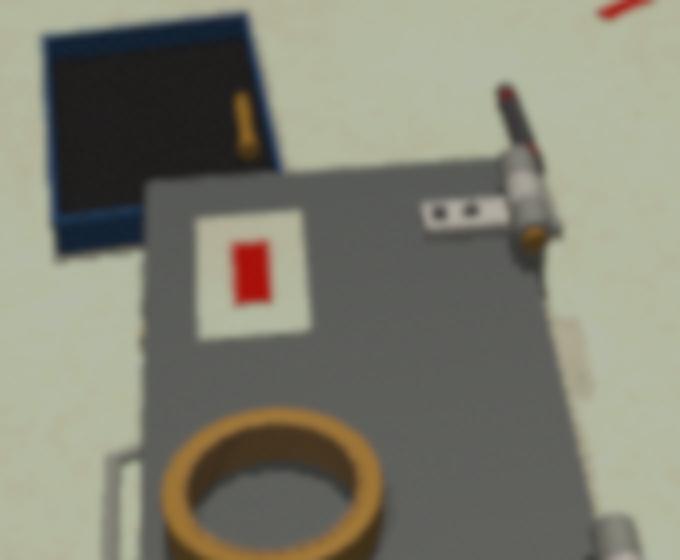

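```bash
python3 - <<'E'
from h import *
d=ld('top0'); f1=lambda x,y:(140+(x+.5)/5-.5,175+(y+.5)/5-.5); f2=lambda x,y:(225+(x+.5)/4-.5,185+(y+.5)/4-.5)
np.set_printoptions(precision=4,suppress=True)
r=onz(d,f1(41,63),.007);t=onz(d,f1(344,57),.007)
print('punch',r,t,np.linalg.norm(r-t),'grip',r+(t-r)*60/161,'dir',np.degrees(np.arctan2(*(t-r)[1::-1])))
C=[onz(d,f2(*p),.131) for p in [(41,63),(661,91),(653,420),(27,388)]]
TL,TR,BR,BL=C
print(C,np.linalg.norm(TL-TR),np.linalg.norm(BR-BL),np.linalg.norm(TL-BL),np.linalg.norm(TR-BR))
c=sum(C)/4; y=(TL-TR+BL-BR);y/=np.linalg.norm(y);x=(TL-BL+TR-BR);x/=np.linalg.norm(x)
print('case',c,'y',y,'x',x,'yaw from y',np.degrees(np.arctan2(-y[0],y[1])),'from x',np.degrees(np.arctan2(x[1],x[0])))
# barrel in c1: end face left x=530, top row 107, bottom 150 ; right end 665 top 115,bot 155
for p in [(530,128),(667,136)]:
    P=onz(d,f1(*p),.147); print('barrel',P, (P-c)@x,(P-c)@y)
# tray
im=d['img'].astype(int);m=((im[...,2]-im[...,0]>25)).astype(np.uint8)
m[:,:90]=0;m[:,215:]=0;m[:230]=0;m[330:]=0
ys,xs=np.nonzero(m);rect=cv2.minAreaRect(np.c_[xs,ys].astype(np.float32));print(rect)
b=cv2.boxPoints(rect);P=[onz(d,q,.028) for q in b];print('tray',P,sum(P)/4,[np.linalg.norm(P[i]-P[i-1]) for i in range(4)])
E
```

```text
punch [0.604  0.3214 0.007 ] [0.6028 0.1574 0.007 ] 0.16396597238450292 grip [0.6036 0.2603 0.007 ] dir -90.44368002055029
[array([0.5526, 0.0827, 0.131 ]), array([ 0.5247, -0.2974,  0.131 ]), array([ 0.3257, -0.2822,  0.131 ]), array([0.3551, 0.0962, 0.131 ])] 0.3811317638015119 0.37950046354893874 0.19793808053833004 0.19960358094023117
case [ 0.4395 -0.1002  0.131 ] y [0.0754 0.9972 0.    ] x [ 0.9974 -0.0722  0.    ] yaw from y -4.323341815800235 from x -4.1409190719130775
barrel [0.5511 0.0561 0.147 ] 0.10002909684662177 0.1642877786965934
barrel [ 0.5454 -0.0103  0.147 ] 0.09907496027743506 0.09757817676541489
((149.47763061523438, 277.9408874511719), (57.79378890991211, 85.29180908203125), 87.70938873291016)
tray [array([0.4366, 0.4291, 0.028 ]), array([0.4387, 0.2052, 0.028 ]), array([0.2883, 0.2017, 0.028 ]), array([0.2869, 0.4233, 0.028 ])] [0.3626 0.3148 0.028 ] [np.float64(0.14986084220106688), np.float64(0.22390135053529647), np.float64(0.15047813726388976), np.float64(0.22159499729174395)]
```

```bash
cat >> h.py <<'E'
np.set_printoptions(precision=4,suppress=True)
def Rdown(h):
    """tool x down; jaw axis z at heading h (rad) in the world xy plane"""
    x=np.array([0,0,-1.]);z=np.array([np.cos(h),np.sin(h),0]);return np.stack([x,np.cross(z,x),z],1)
def delta(p,R,s=None,cmd=None):
    s=s or manip.sense()
    R0=Rn.from_quat(s['eef_rot']).as_matrix() if cmd is None else cmd[1]
    p0=s['position'] if cmd is None else cmd[0]
    return R0.T@(np.array(p)-p0)*1000, Rn.from_matrix(R0.T@R).as_rotvec()
E
python3 - <<'E'
from h import *
s=manip.sense();R=Rn.from_quat(s['eef_rot']).as_matrix();print(R)
print(np.degrees(np.arctan2(R[1,2],R[0,2])))
for h in (0,np.pi): print(h,delta([.6035,.2603,.12],Rdown(h+np.radians(-.44))), delta([.6035,-.2,.25],Rdown(h)))
E
```

```text
[[-0.0007  0.9338  0.3578]
 [ 0.0018  0.3578 -0.9338]
 [-1.     -0.     -0.0019]]
-69.03517331929777
0 (array([ 116.0443,  656.7262, -676.3623]), array([-1.1972, -0.0017, -0.0011])) (array([ -14.7716,  492.0303, -246.7828]), array([-1.2049, -0.0017, -0.0011]))
3.141592653589793 (array([ 116.0443,  656.7262, -676.3623]), array([ 1.9444, -0.0012,  0.0019])) (array([ -14.7716,  492.0303, -246.7828]), array([ 1.9367, -0.0012,  0.0019]))
```

```bash
python3 - <<'E'
from h import *
s=manip.sense();R=Rn.from_quat(s['eef_rot']).as_matrix()
N=20; rx=-1.197/N
S=np.zeros((3,3));Q=R.copy()
for k in range(N): S+=Q; Q=Q@Rn.from_rotvec([rx,0,0]).as_matrix()
d=np.linalg.solve(S,np.array([.6035,.2603,.25])-s['position'])*1000; print(d,rx)
Q=R.copy();p=s['position'].copy()
for k in range(N):
    p=p+Q@d/1000;Q=Q@Rn.from_rotvec([rx,0,0]).as_matrix()
    if k%3==0: print(p,np.hypot(*p[:2]))
E
```

```text
[ -0.6978  48.7365 -11.5007] -0.05985
[ 0.2737 -0.5783  0.2355] 0.6397998304674434
[ 0.3868 -0.4797  0.2377] 0.6161809305589117
[ 0.4804 -0.3624  0.2399] 0.6017954634713264
[ 0.5516 -0.2303  0.2422] 0.597781922363774
[ 0.5981 -0.0877  0.2445] 0.6044746984661292
[0.6183 0.061  0.2468] 0.6213195767390648
[0.6117 0.2109 0.2492] 0.6470116861026091
```

```bash
python3 -m inch '[[[-10,48.7,-11.5],[-0.06,0,0],1],[[-5,48.7,-11.5],[-0.06,0,0],1],[[0,48.7,-11.5],[-0.06,0,0],1],[[0,48.7,-11.5],[-0.06,0,0],1],[[0,48.7,-11.5],[-0.06,0,0],1],[[0,48.7,-11.5],[-0.06,0,0],1],[[0,48.7,-11.5],[-0.06,0,0],1],[[0,48.7,-11.5],[-0.06,0,0],1],[[0,48.7,-11.5],[-0.06,0,0],1],[[0,48.7,-11.5],[-0.06,0,0],1],[[0,48.7,-11.5],[-0.06,0,0],0.6],[[0,48.7,-11.5],[-0.06,0,0],0.6]]' 50
python3 -m inch '[[[0,48.7,-11.5],[-0.06,0,0],0.6],[[0,48.7,-11.5],[-0.06,0,0],0.6],[[0,48.7,-11.5],[-0.06,0,0],0.6],[[0,48.7,-11.5],[-0.06,0,0],0.6],[[0,48.7,-11.5],[-0.06,0,0],0.6],[[0,48.7,-11.5],[-0.06,0,0],0.6],[[0,48.7,-11.5],[-0.06,0,0],0.6],[[0,48.7,-11.5],[-0.06,0,0],0.6],[[0,0,0],[0,0,0],0.6]]'
python3 - <<'E'
from h import *
d=snap('wrist','w1');s=d['s'];print(s['t'],s['position'],s['wrist_force'],s['q'])
E
```

```text
t: 1.65
position: [0.5852, -0.1352, 0.2503]
eef_rot: [0.169, 0.687, -0.169, 0.686]
wrist_force: [1.3, -0.4, -0.6]
opening: 0.83
t: 2.78
position: [0.599, 0.2661, 0.2503]
eef_rot: [-0.0, 0.708, 0.003, 0.706]
wrist_force: [-0.1, 0.4, -0.7]
opening: 0.602
2.775 [0.599  0.2661 0.2503] [-0.0748  0.4205 -0.7302] [-0.2389  0.6375 -0.383   1.3764  0.2381  1.1737 -0.6407]
```

View pics/w1.png

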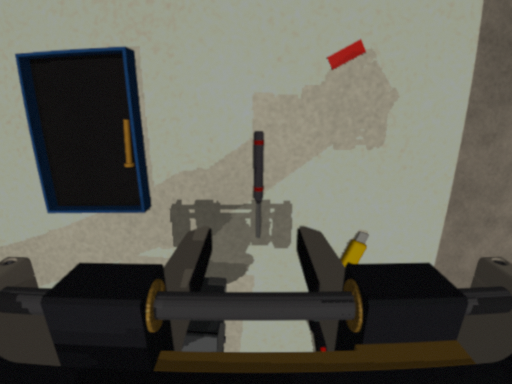

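The wrist view shows the punch upright, with its rear at (259,131) and tip at about (258,237). The tray is on the left. I'll measure the punch here as a check.

```bash
python3 - <<'E'
from h import *
d=ld('w1');im=d['img'][:,:,::-1]
cv2.imwrite('pics/c4.png',cv2.resize(im[120:250,215:305],None,fx=4.5,fy=4.5,interpolation=cv2.INTER_CUBIC))
a=onz(d,(258.8,131),.007);b=onz(d,(258,237),.007);print(a,b,np.linalg.norm(a-b),np.degrees(np.arctan2(b[1]-a[1],b[0]-a[0])),a+(b-a)*60/161)
for q in [(17,57),(133,48),(150,211),(48,213)]: print('tray',onz(d,q,.028))
E
```

```text
[0.6058 0.3176 0.007 ] [0.6062 0.1563 0.007 ] 0.16127673580261853 -89.87431145781969 [0.6059 0.2575 0.007 ]
tray [0.2911 0.417  0.028 ]
tray [0.4487 0.4212 0.028 ]
tray [0.45   0.2062 0.028 ]
tray [0.293  0.2012 0.028 ]
```

View pics/c4.png

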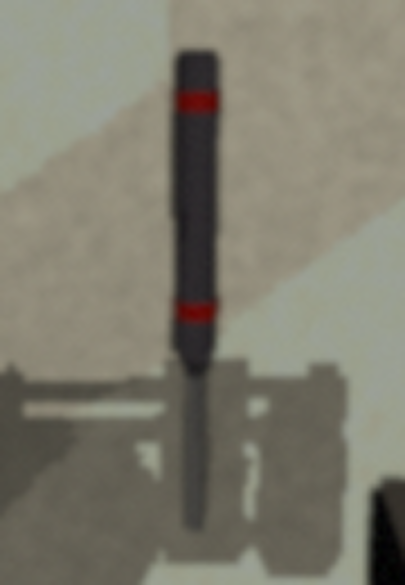

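```bash
python3 - <<'E'
from h import *
print(delta([.605,.259,.06],Rdown(np.radians(-.2))))
E
```

```text
(array([190.1292,  -3.1362,   4.615 ]), array([ 0.0031, -0.0014, -0.0006]))
```

```bash
python3 -m inch '[[[45,-3.2,4.6],[0.003,-0.001,0],0.6],[[50,0,0],[0,0,0],0.6],[[50,0,0],[0,0,0],0.6],[[45,0,0],[0,0,0],0.5],[[0,0,0],[0,0,0],0.5]]'
python3 - <<'E'
from h import *
d=snap('wrist','w2');s=d['s'];print(s['t'],s['position'],s['opening'],s['wrist_force']);print(delta([.605,.259,.0198],Rdown(np.radians(-.2))))
E
```

```text
t: 3.45
position: [0.6048, 0.2521, 0.0567]
eef_rot: [0.002, 0.709, -0.006, 0.705]
wrist_force: [0.0, -0.2, 0.8]
opening: 0.503
3.45 [0.6048 0.2521 0.0567] 0.5029304289381247 [ 0.0044 -0.2199  0.829 ]
(array([39.8981,  5.13  , -1.7655]), array([-0.0069, -0.0012,  0.0025]))
```

View pics/w2.png

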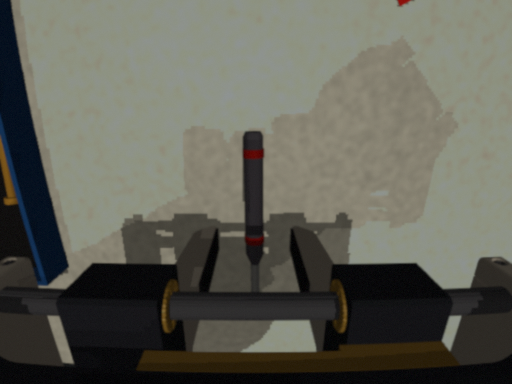

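```bash
python3 -m inch '[[[0,0,0],[0,0,0],0.5],[[0,0,0],[0,0,0],0.5]]'
python3 - <<'E'
from h import *
d=snap('wrist','w3');s=d['s'];print(s['t'],s['position'],s['opening'],s['wrist_force']);print(delta([.605,.259,.0198],Rdown(np.radians(-.2))))
im=d['img'].astype(int); hsv=cv2.cvtColor(d['img'],cv2.COLOR_RGB2HSV)
m=((im[...,0]-im[...,1]>50)&(im[...,0]-im[...,2]>50)).astype(np.uint8)
n,l,st,c=cv2.connectedComponentsWithStats(m)
for i in range(1,n):
    if st[i,4]>15: print(st[i],c[i],onz(d,c[i],.014))
E
```

```text
t: 3.75
position: [0.6082, 0.2567, 0.0632]
eef_rot: [0.004, 0.705, -0.002, 0.709]
wrist_force: [0.3, -0.4, 1.2]
opening: 0.502
3.75 [0.6082 0.2567 0.0632] 0.5016244405734988 [ 0.2653 -0.3948  1.1709]
(array([43.0448,  2.1755, -3.0836]), array([-0.0048,  0.0044, -0.0016]))
[381   0  40  18 388] [396.2655   5.7294] [0.7028 0.4033 0.014 ]
[239 156  18   8 136] [247.625  159.3529] [0.6054 0.3029 0.014 ]
```

View pics/w3.png

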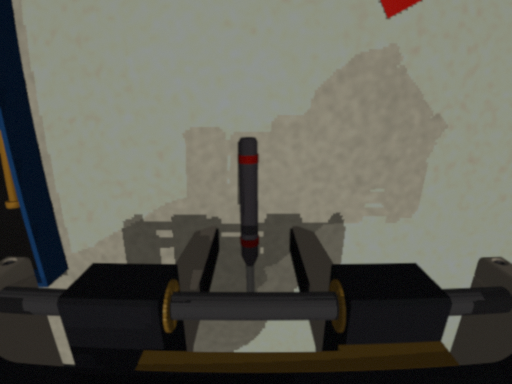

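```bash
python3 -m inch '[[[20,1,-1.5],[0,0,0],0.5],[[10,1,-1.5],[0,0,0],0.5],[[5,0,0],[0,0,0],0.5],[[0,0,0],[0,0,0],0.5],[[0,0,0],[0,0,0],0.5]]'
python3 - <<'E'
from h import *
s=manip.sense();print(s['t'],s['position'],s['opening'],s['wrist_force']);print(delta([.605,.259,.0198],Rdown(np.radians(-.2))))
E
python3 -m inch '[[[0,0,0],[0,0,0],0.5],[[0,0,0],[0,0,0],0.5]]'
python3 - <<'E'
from h import *
s=manip.sense();print(s['t'],s['position'],s['opening'],s['wrist_force']);print(delta([.605,.259,.0198],Rdown(np.radians(-.2))))
E
```

```text
t: 4.42
position: [0.6041, 0.2585, 0.0259]
eef_rot: [0.003, 0.707, -0.003, 0.708]
wrist_force: [0.1, 0.5, -0.2]
opening: 0.499
4.425 [0.6041 0.2585 0.0259] 0.4985362385395484 [ 0.067   0.5132 -0.2371]
(array([6.141 , 0.5253, 0.8852]), array([-0.0045,  0.0017, -0.0004]))
t: 4.68
position: [0.604, 0.2584, 0.026]
eef_rot: [0.003, 0.707, -0.003, 0.708]
wrist_force: [-0.7, -0.4, 0.2]
opening: 0.501
4.675 [0.604  0.2584 0.026 ] 0.5009975547135657 [-0.7114 -0.4233  0.2076]
(array([6.2419, 0.641 , 0.9997]), array([-0.0046,  0.0016, -0.0003]))
```

```bash
python3 -m inch '[[[6,0.6,1],[-0.004,0.002,0],0.4],[[0,0,0],[0,0,0],0.3],[[0,0,0],[0,0,0],0.2],[[0,0,0],[0,0,0],0],[[0,0,0],[0,0,0],0],[[0,0,0],[0,0,0],0],[[0,0,0],[0,0,0],0]]' 60
python3 - <<'E'
from h import *
s=manip.sense();print(s['t'],s['position'],s['opening'],s['wrist_force'],s['ft_torque']);print(delta([.605,.259,.0198],Rdown(np.radians(-.2))))
E
```

```text
t: 5.55
position: [0.6048, 0.2589, 0.0197]
eef_rot: [0.001, 0.707, -0.001, 0.707]
wrist_force: [-0.9, 0.1, -0.0]
opening: 0.145
5.55 [0.6048 0.2589 0.0197] 0.14475970358634985 [-0.9038  0.0505 -0.027 ] [-0.0425 -0.0492  0.0069]
(array([-0.0707,  0.0785,  0.2443]), array([-0.0004, -0.001 , -0.0001]))
```

```bash
python3 -m inch '[[[-15,0,0],[0,0,0],0],[[-40,0,0],[0,0,0],0],[[-50,0,0],[0,0,0],0],[[-50,0,0],[0,0,0],0],[[-50,0,0],[0,0,0],0],[[-20,-30,-6],[0.014,0,0],0],[[0,-45,-9],[0.014,0,0],0],[[0,-50,-10],[0.014,0,0],0],[[0,-50,-10],[0.014,0,0],0],[[0,-50,-8],[0.014,0,0],0],[[0,-40,-5],[0,0,0],0],[[0,-20,0],[0,0,0],0]]'
python3 -m inch '[[[0,0,0],[0,0,0],0],[[0,0,0],[0,0,0],0],[[0,0,0],[0,0,0],0]]'
python3 - <<'E'
from h import *
d=snap('wrist','w4');s=d['s'];print(s['t'],s['position'],s['opening'],s['wrist_force'],s['ft_torque'])
E
```

```text
t: 7.05
position: [0.5437, -0.0273, 0.2455]
eef_rot: [0.027, 0.707, -0.028, 0.706]
wrist_force: [-0.0, -0.1, -1.1]
opening: 0.147
t: 7.42
position: [0.5449, -0.022, 0.245]
eef_rot: [0.025, 0.707, -0.025, 0.706]
wrist_force: [-1.3, 0.4, -2.8]
opening: 0.139
7.425 [ 0.5449 -0.022   0.245 ] 0.13932040212299768 [-1.2972  0.41   -2.7913] [-0.0057 -0.0621  0.0371]
```

View pics/w4.png

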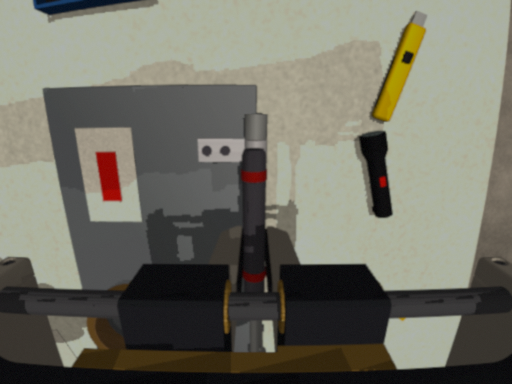

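The view shows the held punch upright, with its rear end at (254,150). Beyond it is the barrel's open end at (255,115), and the lid corner is at (257,85). I'll take a second view, shifted sideways, for stereo.

```bash
python3 -m inch '[[[0,-10,-30],[0,0,0],0],[[0,-10,-30],[0,0,0],0],[[0,0,0],[0,0,0],0],[[0,0,0],[0,0,0],0],[[0,0,0],[0,0,0],0]]'
python3 - <<'E'
from h import *
d=snap('wrist','w5');s=d['s'];print(s['t'],s['position'],s['opening'],s['wrist_force'],s['ft_torque'])
im=d['img'][:,:,::-1]
cv2.imwrite('pics/c5.png',cv2.resize(im[70:200,240:370],None,fx=4.5,fy=4.5,interpolation=cv2.INTER_CUBIC))
im=ld('w4')['img'][:,:,::-1]
cv2.imwrite('pics/c6.png',cv2.resize(im[70:200,190:320],None,fx=4.5,fy=4.5,interpolation=cv2.INTER_CUBIC))
E
```

```text
t: 8.1
position: [0.4846, -0.0388, 0.2449]
eef_rot: [0.026, 0.707, -0.026, 0.707]
wrist_force: [0.0, 0.1, -2.2]
opening: 0.147
8.1 [ 0.4846 -0.0388  0.2449] 0.1465215468744914 [ 0.0121  0.14   -2.2358] [-0.0453 -0.0488 -0.02  ]
```

View pics/c5.png

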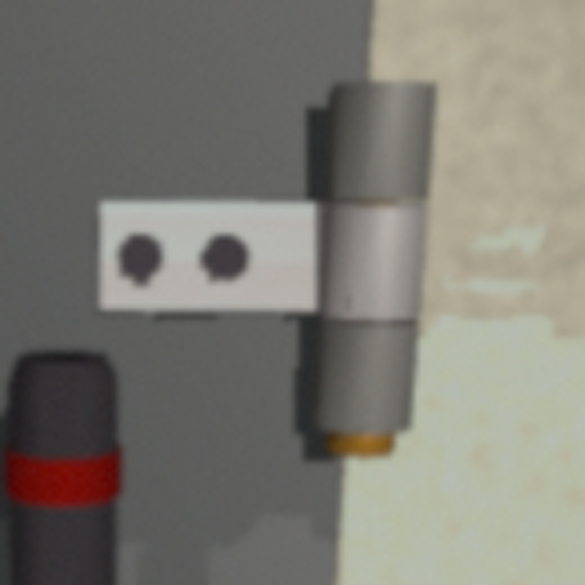

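View pics/c6.png

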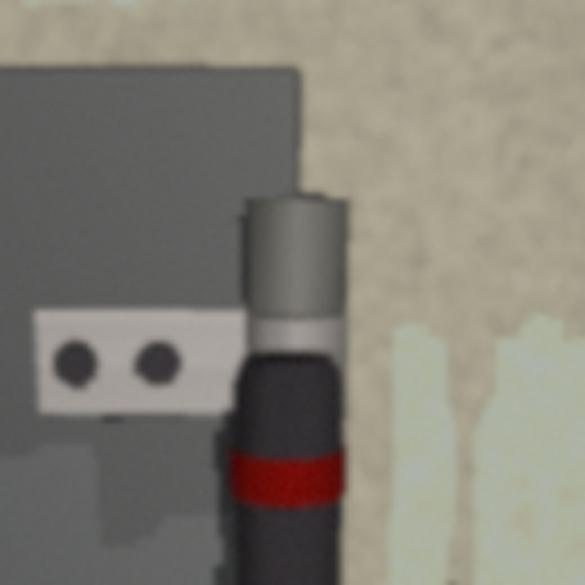

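```bash
python3 - <<'E'
from h import *
for n,rows,cols in (('w5',(92,98,104,110,160),(305,342)),('w4',(116,120,128,136),(236,276))):
    g=ld(n)['img'].astype(int).sum(2)
    print(n,list(range(*cols)))
    for r in rows: print(r,g[r,cols[0]:cols[1]].tolist())
E
```

```text
w5 [305, 306, 307, 308, 309, 310, 311, 312, 313, 314, 315, 316, 317, 318, 319, 320, 321, 322, 323, 324, 325, 326, 327, 328, 329, 330, 331, 332, 333, 334, 335, 336, 337, 338, 339, 340, 341]
92 [307, 306, 303, 295, 296, 299, 290, 257, 183, 163, 189, 211, 227, 242, 253, 265, 285, 307, 327, 351, 373, 390, 409, 406, 393, 375, 354, 343, 326, 307, 298, 352, 449, 496, 502, 506, 507]
98 [305, 304, 271, 185, 141, 132, 134, 136, 146, 173, 202, 223, 242, 254, 265, 282, 291, 320, 342, 362, 378, 389, 395, 388, 376, 357, 342, 330, 315, 298, 315, 399, 470, 494, 501, 501, 507]
104 [304, 300, 276, 186, 136, 135, 136, 137, 153, 188, 217, 234, 255, 263, 281, 290, 308, 335, 354, 365, 368, 380, 380, 371, 357, 344, 330, 319, 307, 298, 341, 430, 489, 501, 503, 501, 501]
110 [303, 300, 277, 184, 140, 137, 139, 136, 162, 204, 234, 252, 265, 272, 285, 302, 319, 334, 345, 353, 361, 371, 368, 361, 345, 334, 322, 308, 291, 306, 385, 471, 493, 491, 486, 480, 478]
160 [212, 149, 136, 136, 138, 164, 199, 228, 250, 261, 271, 284, 303, 322, 330, 337, 343, 351, 358, 352, 342, 335, 326, 315, 298, 294, 375, 499, 534, 533
[... 360 characters left out ...]
 334, 322, 318, 300, 288, 277, 260, 262, 336, 415, 455, 466, 476, 475, 475, 469, 463]
120 [287, 291, 288, 288, 287, 290, 279, 227, 171, 183, 212, 232, 243, 259, 278, 296, 313, 328, 340, 352, 357, 350, 345, 338, 322, 311, 301, 286, 273, 253, 258, 337, 420, 460, 467, 470, 472, 484, 487, 485]
128 [285, 288, 288, 284, 290, 286, 275, 227, 172, 184, 223, 241, 256, 270, 283, 300, 318, 332, 341, 354, 359, 353, 344, 332, 321, 305, 295, 280, 269, 247, 270, 376, 448, 465, 470, 471, 470, 472, 472, 475]
136 [285, 284, 287, 281, 286, 284, 281, 239, 194, 198, 228, 247, 261, 275, 293, 312, 323, 332, 345, 358, 357, 348, 340, 330, 312, 304, 292, 270, 258, 238, 272, 389, 464, 480, 480, 475, 475, 476, 472, 469]
```

```bash
python3 - <<'E'
from h import *
W5=ld('w5');W4=ld('w4')
def solve(obs,yaw,yc=None,r=.010):
    x=np.array([np.cos(yaw),np.sin(yaw),0]);z=np.array([0,0,1.])
    A=[];b=[]
    for d,uv,sgn in obs:
        o,v=ray(d,uv); p=np.array([o@x,o[2]]);w=np.array([v@x,v[2]]);w/=np.linalg.norm(w)
        n=np.array([-w[1],w[0]]) # w points down => n points to +x
        A.append(n);b.append(n@p-sgn*r)
    A=np.array(A);b=np.array(b);c=np.linalg.lstsq(A,b,rcond=None)[0]
    return c,(A@c-b)*1000
yaw=np.radians(-4.23)
op=[(W5,(336.0,98),1),(W5,(335.6,104),1),(W5,(335.1,110),1),(W5,(314,98),-1),(W5,(313.5,104),-1),(W5,(313.2,110),-1),(W4,(267.3,120),1),(W4,(266.85,128),1),(W4,(266.75,136),1),(W4,(244.7,120),-1),(W4,(244.9,128),-1),(W4,(245,136),-1)]
for yw in (-3.7,-4.23,-4.7):
    yaw=np.radians(yw);c,res=solve(op,yaw); print(yw,c,res)
    print(' w5 only open',solve([o for o in op[:6]],yaw)[0],'pin end',solve([(W5,(331.3,160),1),(W5,(310.1,160),-1)],yaw)[0], 'right only',solve(op[0:3]+op[6:9],yaw))
# reference: lid corner, (w4 crop 299,68),(w5?)  , strap corners
f=lambda x,y,u0:(u0+(x+.5)/4.5-.5,70+(y+.5)/4.5-.5)
print('strap TL',tri(W4,f(33,309,190),W5,f(98,202,240)),'BL',tri(W4,f(38,414,190),W5,f(98,311,240)))
print('hole',tri(W4,f(157,363,190),W5,f(225,257,240)))
for d,x,y,u0 in ((W4,299,68,190),): print('corner@.131',onz(d,f(x,y,u0),.131))
# punch in hand: rear end & band edges
for d,n,u0,(l,r) in ((W4,'w4',190,(231,345)),(W5,'w5',240,(6,121))):
    s=d; 
    R=d['R'];
    print('band ctr',[onz(d,f((l+r)/2,480,u0),.245-.0127)])
E
```

```text
-3.7 [0.5486 0.1446] [ 0.5154  0.5341  0.6323 -1.024  -0.8229 -0.7944  0.2133  0.5652  0.6123
 -0.0987 -0.1697 -0.1527]
 w5 only open [0.5534 0.1253] pin end [0.5518 0.1295] right only (array([0.5481, 0.1441]), array([-0.0447, -0.026 ,  0.0724, -0.2514,  0.1012,  0.1484]))
-4.23 [0.5478 0.1447] [ 0.5594  0.5342  0.5882 -0.9804 -0.8245 -0.8418  0.2782  0.5669  0.5498
 -0.0347 -0.169  -0.2162]
 w5 only open [0.5527 0.1253] pin end [0.5515 0.1294] right only (array([0.5474, 0.1442]), array([-0.0009, -0.0261,  0.0279, -0.1874,  0.1018,  0.0847]))
-4.7 [0.5471 0.1447] [ 0.599   0.5349  0.5496 -0.9423 -0.8266 -0.8845  0.3366  0.5691  0.4951
  0.0215 -0.169  -0.2731]
 w5 only open [0.552  0.1253] pin end [0.5513 0.1293] right only (array([0.5467, 0.1442]), array([ 0.038 , -0.0261, -0.0114, -0.1307,  0.1022,  0.028 ]))
strap TL (array([0.4978, 0.0366, 0.1373]), np.float64(0.00013388931145828786)) BL (array([0.4964, 0.0153, 0.1387]), np.float64(5.437794047372658e-05))
hole (array([0.5223, 0.0243, 0.1401]), np.float64(2.460172815694885e-05))
corner@.131 [0.5551 0.0794 0.131 ]
band ctr [array([0.5489, 0.0204, 0.2323])]
band ctr [array([0.4887, 0.0037, 0.2323])]
```

```bash
python3 - <<'E'
from h import *
W5=ld('w5');W4=ld('w4')
f=lambda x,y,u0:(u0+(x+.5)/4.5-.5,70+(y+.5)/4.5-.5)
C={}
for n,d in (('w4',W4),('w5',W5)):
    im=d['img'].astype(int);m=((im[...,0]-im[...,1]>60)&(im[...,0]-im[...,2]>60)).astype(np.uint8)
    k,l,st,c=cv2.connectedComponentsWithStats(m)
    for i in range(1,k):
        if st[i,4]>60: print(n,st[i],c[i],onz(d,c[i],.132))
cv2.imwrite('pics/w5b.png',W5['img'][:,:,::-1])
E
```

```text
w4 [ 96 152  26  49 937] [108.5016 175.7994] [0.4043 0.0069 0.132 ]
w4 [242 171  24  12 230] [253.7478 176.3652] [ 0.547  -0.0041  0.132 ]
w4 [379 176   8  11  68] [382.3824 181.1324] [ 0.6733 -0.0177  0.132 ]
w4 [245 274  17   8 103] [253.3689 277.5922] [ 0.5385 -0.1177  0.132 ]
w5 [ 153  129   25   52 1057] [165.264 154.334] [0.4043 0.0069 0.132 ]
w5 [423 161   7  11  71] [426.0704 166.0141] [ 0.6563 -0.0224  0.132 ]
w5 [242 171  24  12 234] [253.7308 176.3333] [ 0.4868 -0.0209  0.132 ]
w5 [244 273  20   9 113] [253.2566 277.354 ] [ 0.478  -0.1341  0.132 ]
```

View pics/w5.png

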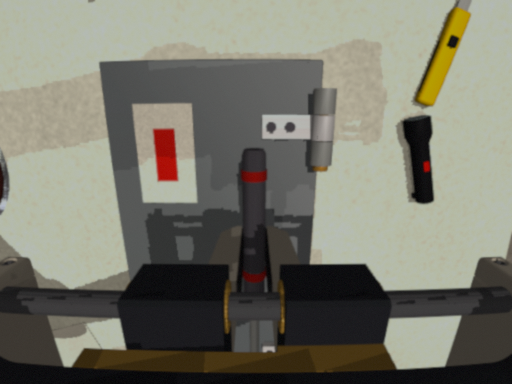

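```bash
cat >> h.py <<'E'
YAW=np.radians(-4.23)
XA=np.array([np.cos(YAW),np.sin(YAW),0]);YA=np.array([-np.sin(YAW),np.cos(YAW),0])
def W(xr,yr,z): return XA*xr+YA*yr+np.array([0,0,z])
def rot(p): return np.array([p@XA,p@YA,p[2]])
def st():
    s=manip.sense();p=s['position'];f=s['wrist_force']
    print('t%.2f'%s['t'],'xr %.2f yr %.2f z %.2f mm'%tuple(rot(p)*1000),'F(case) %.1f %.1f %.1f'%(f@XA,f@YA,f[2]),'T',s['ft_torque'],'op %.3f'%s['opening'])
    return s
E
python3 - <<'E'
from h import *
st();print(delta(W(.5469,.217,.245),Rdown(YAW)))
E
```

```text
t8.15 xr 485.92 yr -3.06 z 244.79 mm F(case) -0.7 -0.3 -2.0 T [ 0.0213 -0.0516  0.068 ] op 0.148
(array([ -0.1047, 220.0136,  61.1467]), array([ 0.0008, -0.0004, -0.0006]))
```

```bash
python3 -m inch '[[[0,25,10],[0,0,0],0],[[0,45,15],[0,0,0],0],[[0,50,15],[0,0,0],0],[[0,50,13],[0,0,0],0],[[0,35,6],[0,0,0],0],[[20,15,2.2],[0,0,0],0],[[30,0,0],[0,0,0],0],[[25,0,0],[0,0,0],0],[[10,0,0],[0,0,0],0],[[0,0,0],[0,0,0],0],[[0,0,0],[0,0,0],0],[[0,0,0],[0,0,0],0]]'
python3 - <<'E'
from h import *
st();print(delta(W(.5469,.217,.1574),Rdown(YAW)))
for n in ('top','side','wrist'): snap(n,n+'1')
a=ld('top1')['img'][:,:,::-1];cv2.imwrite('pics/c7.png',cv2.resize(a[170:230,170:290],None,fx=6,fy=6,interpolation=cv2.INTER_CUBIC))
a=ld('side1')['img'][:,:,::-1];cv2.imwrite('pics/c8.png',cv2.resize(a[110:220,200:330],None,fx=5,fy=5,interpolation=cv2.INTER_CUBIC))
E
```

```text
t: 9.65
position: [0.5613, 0.1756, 0.1608]
eef_rot: [0.026, 0.706, -0.026, 0.707]
wrist_force: [0.2, -0.9, -2.0]
opening: 0.146
t9.65 xr 546.81 yr 216.51 z 160.78 mm F(case) 0.3 -0.9 -2.0 T [-0.0151 -0.0244  0.0415] op 0.146
(array([3.3843, 0.4907, 0.0855]), array([-0.0003,  0.001 , -0.0008]))
```

View pics/c7.png

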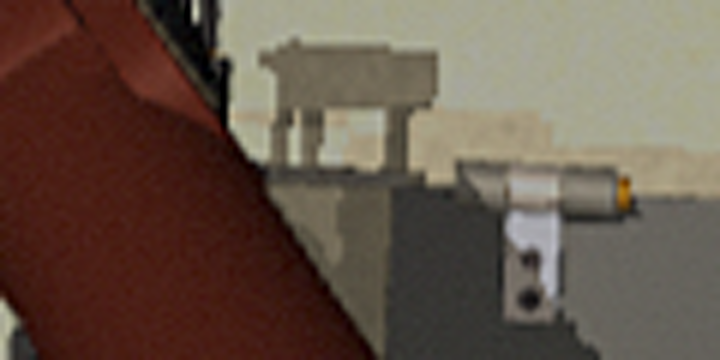

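View pics/c8.png

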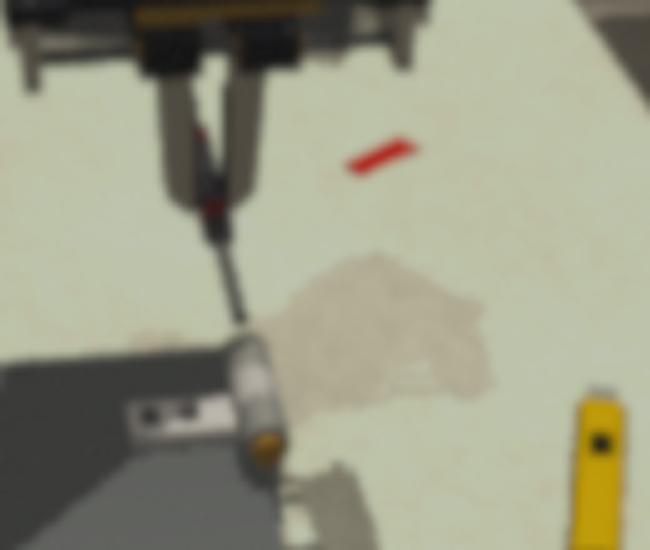

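```bash
python3 - <<'E'
from h import *
d=ld('side1')
print('tip pred',proj(d,W(.5468,.1155,.1481)),'seen',(247.8,173.6))
for n,xr,z in (('est',.5469,.1447),):
    for yr in (.0963,.0303,.0267): print('axis',yr,proj(d,W(xr,yr,z))-[200,110],(proj(d,W(xr,yr,z))-[200,110]+.5)*5-.5)
    print('10mm lateral px', proj(d,W(.5569,.06,.1447))-proj(d,W(.5469,.06,.1447)),proj(d,W(.5469,.06,.1547))-proj(d,W(.5469,.06,.1447)))
E
```

```text
tip pred [[248.8506 173.2495]] seen (247.8, 173.6)
axis 0.0963 [[50.1616 69.7279]] [[252.8078 350.6395]]
axis 0.0303 [[54.9117 88.9652]] [[276.5583 446.8259]]
axis 0.0267 [[55.1857 90.0753]] [[277.9283 452.3765]]
10mm lateral px [[ 4.7156 -0.3672]] [[ 0.1024 -3.7822]]
```

```bash
python3 - <<'E'
from h import *
a=ld('side1')['img'][:,:,::-1];cv2.imwrite('pics/c9.png',cv2.resize(a[150:210,225:285],None,fx=10,fy=10,interpolation=cv2.INTER_NEAREST))
E
```

```text
(no output)
```

View pics/c9.png

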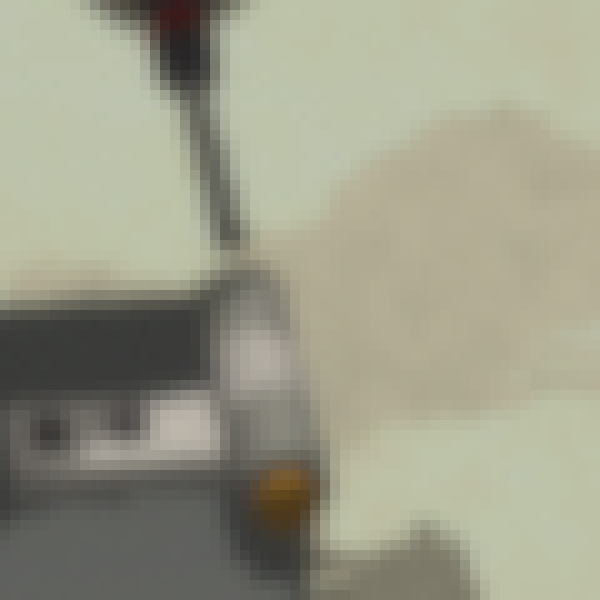

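View pics/wrist1.png

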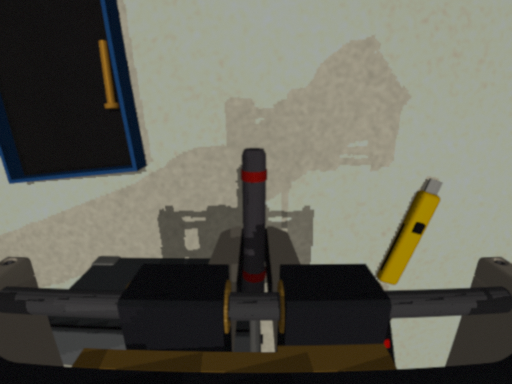

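```bash
python3 -m inch '[[[3.4,-5,0],[0,0,0],0],[[0,-5,0],[0,0,0],0],[[0,-2,0],[0,0,0],0],[[0,-1,0],[0,0,0],0],[[0,-1,0],[0,0,0],0]]'; python3 -c 'from h import *; st()'
python3 -m inch '[[[0,-1,0],[0,0,0],0],[[0,-1,0],[0,0,0],0]]'; python3 -c 'from h import *; st()'
```

```text
t: 10.42
position: [0.5596, 0.1616, 0.1564]
eef_rot: [0.026, 0.707, -0.026, 0.706]
wrist_force: [-0.3, 0.8, -2.0]
opening: 0.141
t10.43 xr 546.21 yr 202.39 z 156.39 mm F(case) -0.4 0.8 -2.0 T [-0.0922 -0.1307  0.0274] op 0.141
t: 10.68
position: [0.5595, 0.1595, 0.1564]
eef_rot: [0.026, 0.707, -0.026, 0.706]
wrist_force: [0.5, 0.0, -1.9]
opening: 0.144
t10.68 xr 546.18 yr 200.34 z 156.35 mm F(case) 0.5 0.1 -1.9 T [-0.0857 -0.1181 -0.0161] op 0.144
```

```bash
python3 -m inch '[[[-1,0,0.7],[0,0,0],0],[[0,-1,0],[0,0,0],0],[[0,-1,0],[0,0,0],0]]'; python3 -c 'from h import *; st()'
python3 -m inch '[[[0,-1,0],[0,0,0],0],[[0,-1,0],[0,0,0],0]]'; python3 -c 'from h import *; st()'
```

```text
t: 11.05
position: [0.5601, 0.1574, 0.1574]
eef_rot: [0.026, 0.707, -0.026, 0.706]
wrist_force: [0.2, 0.7, -1.7]
opening: 0.145
t11.05 xr 546.95 yr 198.24 z 157.36 mm F(case) 0.1 0.7 -1.7 T [-0.0109 -0.087  -0.0172] op 0.145
t: 11.3
position: [0.5598, 0.1555, 0.1574]
eef_rot: [0.026, 0.707, -0.026, 0.706]
wrist_force: [0.5, 0.1, -2.7]
opening: 0.143
t11.30 xr 546.80 yr 196.34 z 157.36 mm F(case) 0.5 0.2 -2.7 T [-0.0203  0.0053 -0.046 ] op 0.143
```

```bash
python3 -m inch '[[[0,-1,0],[0,0,0],0]]'>/dev/null; python3 -c 'from h import *; st()'
python3 -m inch '[[[0,-1,0],[0,0,0],0]]'>/dev/null; python3 -c 'from h import *; st()'
python3 -m inch '[[[0,-1,0],[0,0,0],0]]'>/dev/null; python3 -c 'from h import *; st()'
```

```text
t11.43 xr 546.82 yr 195.27 z 157.35 mm F(case) -0.8 0.6 -0.7 T [ 0.0016 -0.033  -0.0833] op 0.140
t11.55 xr 546.83 yr 194.23 z 157.33 mm F(case) -0.2 0.0 -2.4 T [ 0.0293 -0.0216 -0.0127] op 0.144
t11.68 xr 546.84 yr 193.27 z 157.34 mm F(case) 0.5 0.5 -1.1 T [-0.0222  0.0359 -0.0239] op 0.140
```

```bash
for i in 1 2 3 4; do python3 -m inch '[[[0,-0.8,0],[0,0,0],0]]'>/dev/null; python3 -c 'from h import *; st()'; done
```

```text
t11.80 xr 546.87 yr 192.43 z 157.32 mm F(case) -1.0 0.7 -0.9 T [-0.0342 -0.0042 -0.0458] op 0.142
t11.93 xr 546.87 yr 191.66 z 157.32 mm F(case) -0.6 1.0 -1.0 T [-0.0222  0.0026 -0.041 ] op 0.141
t12.05 xr 546.88 yr 191.40 z 157.40 mm F(case) -1.3 2.2 -0.7 T [ 0.2547  0.0312 -0.0925] op 0.144
t12.18 xr 546.91 yr 191.34 z 157.56 mm F(case) -0.1 3.4 -1.1 T [ 0.6076  0.0102 -0.0728] op 0.143
```

```bash
python3 - <<'E'
from h import *
for n in ('top','side'): snap(n,n+'2')
a=ld('top2')['img'][:,:,::-1];A=cv2.resize(a[185:225,225:285],None,fx=10,fy=10,interpolation=cv2.INTER_CUBIC)
a=ld('side2')['img'][:,:,::-1];B=cv2.resize(a[140:210,215:275],None,fx=8,fy=8,interpolation=cv2.INTER_CUBIC)
cv2.imwrite('pics/c10.png',A);cv2.imwrite('pics/c11.png',B)
E
```

```text
(no output)
```

View pics/c10.png

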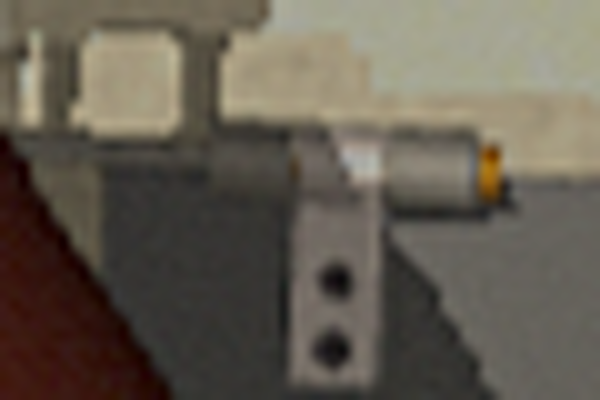

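View pics/c11.png

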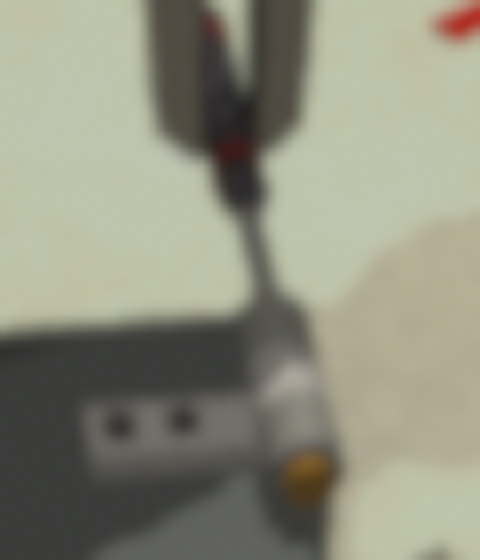

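```bash
python3 - <<'E'
from h import *
d=ld('side2');z=.1447
for yr in (.1459,.0975,.0951,.090): print(yr,proj(d,W(.5469,yr,z)),'rim top',proj(d,W(.5469,yr,z+.01)))
# earlier picture: junction at c9 crop ~ (190,85)
d=ld('side1');print(proj(d,W(.5468,.2165-.0455,.1481)))
# top: barrel left end at crop x~213 of c10, right end ~480
d=ld('top2')
f=lambda x,y:(225+(x+.5)/10-.5,185+(y+.5)/10-.5)
for p in ((213,158),(480,168),(150,155)): print(rot(onz(d,f(*p),.1447))*1000)
E
```

```text
0.1459 [[246.905  166.5474]] rim top [[246.9649 162.8734]]
0.0975 [[250.0798 179.3967]] rim top [[250.1621 175.66  ]]
0.0951 [[250.2435 180.0597]] rim top [[250.3271 176.32  ]]
0.09 [[250.5936 181.477 ]] rim top [[250.6798 177.731 ]]
[[245.3229 159.0245]]
[545.3262  96.0432 144.7   ]
[545.8596  30.9744 144.7   ]
[545.3569 111.4017 144.7   ]
```

```bash
python3 -m inch '[[[0,1.6,0],[0,0,0],0],[[0,0,0.8],[0,0,0],0]]'>/dev/null; python3 -c 'from h import *; st()'
python3 -m inch '[[[0,0,0.8],[0,0,0],0],[[0,0,0.8],[0,0,0],0]]'>/dev/null; python3 -c 'from h import *; st()'
python3 -m inch '[[[0,0,0],[0,0,0],0],[[0,0,0],[0,0,0],0]]'>/dev/null; python3 -c 'from h import *; st()'
```

```text
t12.53 xr 547.42 yr 191.41 z 157.19 mm F(case) -1.6 1.3 -0.9 T [ 0.2213  0.1965 -0.1091] op 0.143
t12.78 xr 548.44 yr 191.43 z 157.02 mm F(case) -3.0 1.2 -1.1 T [ 0.2325  0.5722 -0.3022] op 0.141
t13.03 xr 548.66 yr 191.45 z 157.09 mm F(case) -3.7 1.2 -0.5 T [ 0.1645  0.663  -0.34  ] op 0.142
```

```bash
python3 -m inch '[[[0,0,-1.2],[0,0,0],0],[[0,0,-1.2],[0,0,0],0],[[0,0,0],[0,0,0],0]]'>/dev/null; python3 -c 'from h import *; st()'
for i in 1 2 3; do python3 -m inch '[[[0,-1,0],[0,0,0],0],[[0,-1,0],[0,0,0],0]]'>/dev/null; python3 -c 'from h import *; st()'; done
```

```text
t13.40 xr 547.46 yr 191.44 z 157.51 mm F(case) -1.8 0.3 -1.7 T [ 0.0487  0.2431 -0.1095] op 0.144
t13.65 xr 547.30 yr 191.28 z 157.72 mm F(case) -1.4 3.6 -1.3 T [ 0.8669  0.1252 -0.0999] op 0.143
t13.90 xr 547.20 yr 191.12 z 158.01 mm F(case) -0.4 7.1 -1.2 T [ 1.5281  0.0749 -0.118 ] op 0.144
t14.15 xr 547.18 yr 191.03 z 158.33 mm F(case) -1.5 8.6 -1.6 T [ 2.065   0.0717 -0.1353] op 0.145
```

```bash
cat >> h.py <<'E'
_st=st
def st():
    s=_st(); print('   tilt to fix',delta(s['position'],Rdown(YAW),s)[1]); return s
E
python3 -m inch '[[[0,-1,0],[0,0,0],0],[[0,-1,0],[0,0,0],0]]'>/dev/null; python3 -c 'from h import *; st()'
python3 -m inch '[[[0.2,-1,0],[0,0,0],0],[[0.2,-1,0],[0,0,0],0]]'>/dev/null; python3 -c 'from h import *; st()'
```

```text
t14.40 xr 547.14 yr 190.66 z 158.60 mm F(case) -1.7 11.7 -1.5 T [ 2.4578  0.1363 -0.1854] op 0.142
   tilt to fix [ 0.0038  0.0025 -0.0111]
t14.65 xr 547.15 yr 189.66 z 158.42 mm F(case) -1.7 12.9 -0.4 T [ 2.6525  0.1297 -0.2026] op 0.143
   tilt to fix [ 0.0044  0.003  -0.0125]
```

```bash
python3 -m inch '[[[0.3,-1,0],[0,0,-0.003],0],[[0.3,-1,0],[0,0,-0.003],0],[[0.2,-1,0],[0,0,-0.003],0],[[0.1,-1,0],[0,0,-0.003],0]]'>/dev/null; python3 -c 'from h import *; st()'
python3 -m inch '[[[0,-1,0],[0.001,0,0],0],[[0,-1,0],[0.001,0,0],0],[[0,-1,0],[0.001,0,0],0],[[0,-1,0],[0.001,0,0],0]]'>/dev/null; python3 -c 'from h import *; st()'
```

```text
t15.15 xr 547.10 yr 186.69 z 157.63 mm F(case) -1.5 12.7 -0.9 T [ 2.8821  0.0776 -0.1536] op 0.142
   tilt to fix [ 0.0051  0.0033 -0.002 ]
t15.65 xr 547.28 yr 182.96 z 157.76 mm F(case) -1.8 13.5 -1.5 T [ 3.0382 -0.0175 -0.0772] op 0.143
   tilt to fix [ 0.0013  0.0039 -0.0026]
```

```bash
python3 -m inch '[[[0,-1,-0.1],[0,0,0],0],[[0,-1,-0.1],[0,0,0],0],[[0,-1,-0.1],[0,0,0],0],[[0,-1,0],[0,0,0],0],[[0,-1,0],[0,0,-0.001],0],[[0,-1,0],[0,0,-0.001],0],[[0,-1,0],[0,0,0],0],[[0,-1,0],[0,0,0],0]]'>/dev/null; python3 -c 'from h import *; st()'
python3 -m inch '[[[0,-1,0],[0,0,0],0],[[0,-1,0],[0,0,0],0],[[0,-1,0],[0,0,0],0],[[0,-1,0],[0,0,0],0],[[0,-1,0],[0,0,0],0],[[0,-1,0],[0,0,0],0],[[0,-1,0],[0,0,0],0],[[0,-1,0],[0,0,0],0]]'>/dev/null; python3 -c 'from h import *; st()'
```

```text
t16.65 xr 547.11 yr 174.98 z 157.77 mm F(case) -1.5 13.1 -1.3 T [ 2.9559  0.0449 -0.0731] op 0.141
   tilt to fix [ 0.0015  0.0041 -0.0005]
t17.65 xr 547.04 yr 166.91 z 157.78 mm F(case) -1.0 13.6 -2.2 T [ 2.9948 -0.0335 -0.1218] op 0.143
   tilt to fix [ 0.0016  0.0038 -0.0003]
```

Steady at 8 mm/s and about 13 N. I'll continue.

```bash
python3 -m inch '[[[0,-1,0],[0,0,0],0],[[0,-1,0],[0,0,0],0],[[0,-1,0],[0,0,0],0],[[0,-1,0],[0,0,0],0],[[0,-1,0],[0,0,0],0],[[0,-1,0],[0,0,0],0],[[0,-1,0],[0,0,0],0],[[0,-1,0],[0,0,0],0]]'>/dev/null; python3 -c 'from h import *; st()'
python3 -m inch '[[[0,-1,0],[0,0,0],0],[[0,-1,0],[0,0,0],0],[[0,-1,0],[0,0,0],0],[[0,-1,0],[0,0,0],0],[[0,-1,0],[0,0,0],0],[[0,-1,0],[0,0,0],0],[[0,-1,0],[0,0,0],0]]'>/dev/null; python3 -c 'from h import *; st(); snap("top","top3"); snap("side","side3");a=ld("top3")["img"][:,:,::-1];cv2.imwrite("pics/c12.png",cv2.resize(a[185:225,225:305],None,fx=9,fy=9,interpolation=cv2.INTER_CUBIC)); st()'
```

```text
t18.65 xr 547.04 yr 158.81 z 157.85 mm F(case) -1.5 13.2 -1.2 T [ 3.0343  0.025  -0.0837] op 0.148
   tilt to fix [ 0.0015  0.0038 -0.    ]
t19.52 xr 547.05 yr 151.79 z 157.91 mm F(case) -0.9 13.2 -2.0 T [ 2.9871 -0.0484 -0.0267] op 0.145
   tilt to fix [0.0016 0.0038 0.0001]
t19.62 xr 547.03 yr 151.17 z 157.84 mm F(case) -2.4 11.8 -1.6 T [ 2.7219 -0.0638 -0.0849] op 0.143
   tilt to fix [0.0013 0.0035 0.0011]
```

View pics/c12.png

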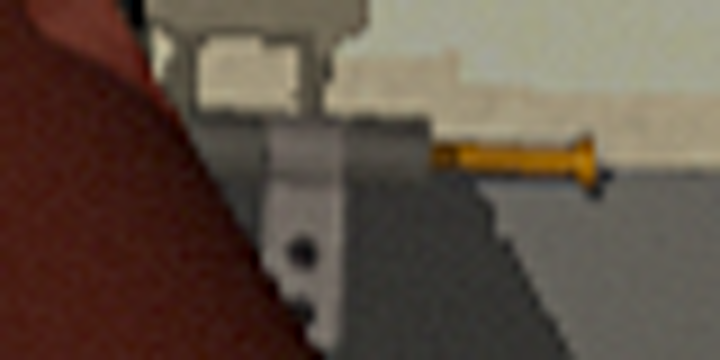

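View pics/side3.png

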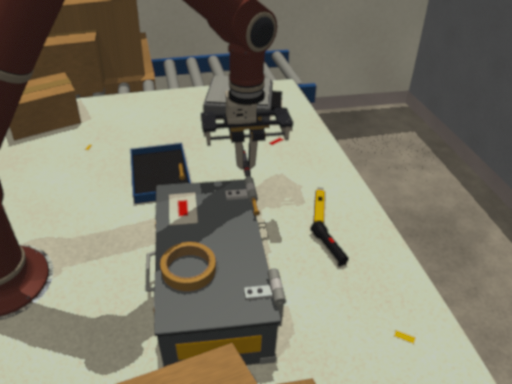

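The top view shows the head's inner face about 39 mm clear of the barrel, which agrees with 40.2 mm of travel. I'll press about 4 mm more for margin.

```bash
python3 -m inch '[[[0,-1,0],[0,0,0],0],[[0,-1,0],[0,0,0],0],[[0,-1,0],[0,0,0],0],[[0,-1,0],[0,0,0],0]]'>/dev/null; python3 -c 'from h import *; st(); snap("top","top4"); a=ld("top4")["img"][:,:,::-1];cv2.imwrite("pics/c13.png",cv2.resize(a[185:225,225:305],None,fx=9,fy=9,interpolation=cv2.INTER_CUBIC)); st()'
```

```text
t20.12 xr 547.01 yr 147.50 z 157.91 mm F(case) -1.5 13.4 -3.1 T [ 2.9778 -0.0794 -0.1915] op 0.146
   tilt to fix [0.0014 0.0036 0.0006]
t20.18 xr 547.00 yr 147.19 z 157.85 mm F(case) -1.5 11.7 -2.1 T [ 2.8051 -0.0575 -0.034 ] op 0.145
   tilt to fix [0.0012 0.0035 0.001 ]
```

View pics/c13.png

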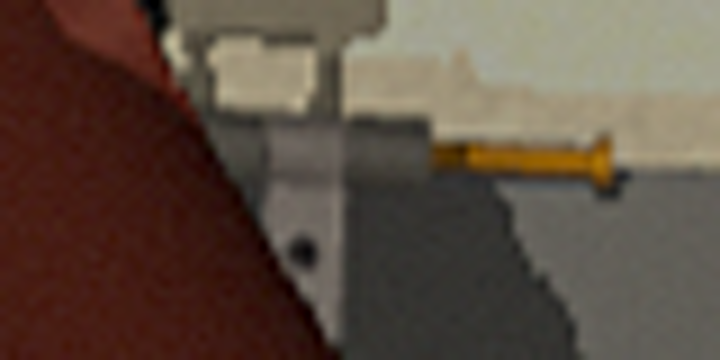

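```bash
python3 -m inch '[[[0,-1,0],[0,0,0],0],[[0,0,0],[0,0,0],0],[[-0.3,2,0],[0,0,0.003],0],[[-0.4,2,0],[0,0,0.005],0],[[-0.4,2,0],[0,0,0.005],0]]'>/dev/null; python3 -c 'from h import *; st()'
python3 -m inch '[[[0,1,0],[0,0,0.001],0],[[0,2,0],[0,0,0],0],[[0,2,0],[0,0,0],0],[[0,2,0],[0,0,0],0]]'>/dev/null; python3 -c 'from h import *; st()'
```

```text
t20.80 xr 546.95 yr 145.89 z 158.03 mm F(case) -1.0 4.1 -2.1 T [ 0.8583 -0.0282 -0.0753] op 0.145
   tilt to fix [-0.0018  0.001  -0.0021]
t21.30 xr 546.57 yr 148.82 z 157.35 mm F(case) 2.0 -0.2 -1.5 T [-0.0452 -0.0166  0.0292] op 0.143
   tilt to fix [-0.0058 -0.0016  0.0027]
```

```bash
python3 -m inch '[[[-0.3,3,0.3],[-0.004,0,0],0],[[0,4,0],[0,0,0],0],[[0,4,0],[0,0,0],0],[[0,5,0],[0,0,0],0]]'>/dev/null; python3 -c 'from h import *; st()'
python3 -m inch '[[[0,5,0],[0,0,0],0],[[0,5,0],[0,0,0],0],[[0,5,0],[0,0,0],0],[[0,5,0],[0,0,0],0],[[0,6,0],[0,0,0],0],[[0,7,0],[0,0,0],0]]'>/dev/null; python3 -c 'from h import *; st()'
```

```text
t21.80 xr 546.81 yr 166.99 z 157.93 mm F(case) -0.5 -0.4 -1.1 T [-0.0445 -0.0592  0.011 ] op 0.141
   tilt to fix [-0.0001 -0.001   0.0001]
t22.55 xr 546.85 yr 200.14 z 157.95 mm F(case) 0.2 -0.1 -2.2 T [-0.0755 -0.0403  0.0243] op 0.140
   tilt to fix [-0.0002 -0.0009 -0.    ]
```

```bash
python3 - <<'E'
from h import *
st();print(delta([.352,.337,.10],Rdown(np.radians(0.5))))
s=manip.sense();print(s['position'])
E
```

```text
t22.55 xr 546.85 yr 200.14 z 157.95 mm F(case) 0.2 -0.1 -2.2 T [-0.0755 -0.0403  0.0243] op 0.140
   tilt to fix [-0.0002 -0.0009 -0.    ]
(array([  58.1515,  161.8676, -220.6401]), array([-0.0827, -0.0009, -0.0001]))
[0.5601 0.1593 0.158 ]
```

```bash
python3 -m inch '[[[0,15,0],[0,0,0],0],[[0,25,0],[0,0,0],0],[[-10,30,-15],[0,0,0],0],[[0,25,-35],[0,0,0],0],[[0,20,-45],[0,0,0],0],[[0,20,-45],[-0.02,0,0],0],[[10,15,-40],[-0.02,0,0],0],[[20,10,-25],[-0.02,0,0],0],[[15,2,-12],[-0.02,0,0],0],[[0,0,0],[0,0,0],0],[[0,0,0],[0,0,0],0],[[0,0,0],[0,0,0],0]]'>/dev/null
python3 - <<'E'
from h import *
s=manip.sense();print(s['t'],s['position'],s['wrist_force'],s['opening'])
snap('wrist','w6');snap('top','top5')
a=ld("top5")["img"][:,:,::-1];cv2.imwrite("pics/c14.png",cv2.resize(a[180:320,90:310],None,fx=3.5,fy=3.5,interpolation=cv2.INTER_CUBIC))
E
```

```text
24.05 [0.3559 0.3342 0.1238] [-0.2827  0.6158 -2.2723] 0.14274665282675925
```

View pics/w6.png

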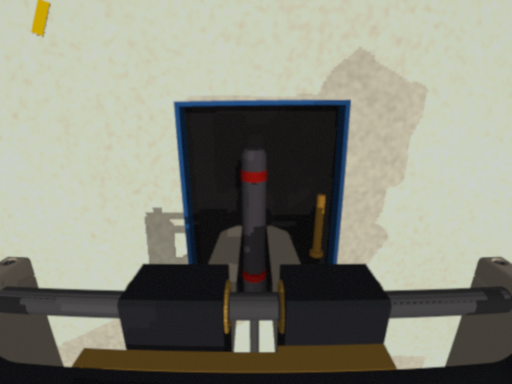

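View pics/c14.png

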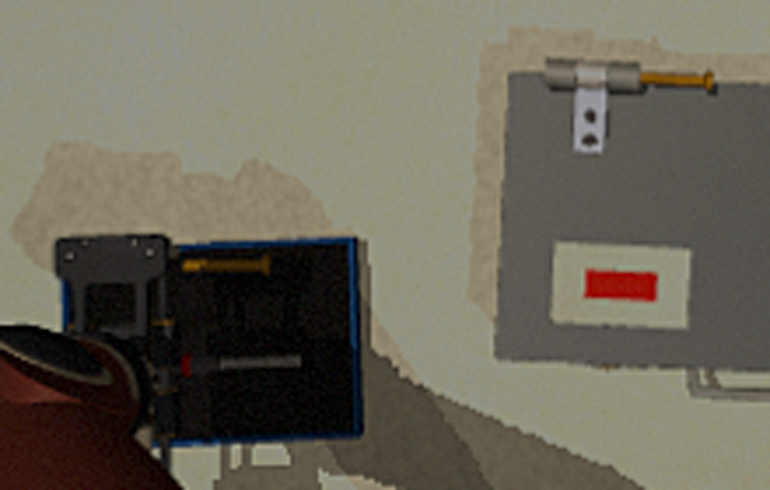

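The top view shows the pin still out: the barrel ends at crop column 640 and the head is at 706, about 44 mm. The punch is over the tray, and the old pin is near the +x wall.

```bash
python3 - <<'E'
from h import *
d=ld('w6')
for q in [(176,102.5),(349,101),(187,240),(338,240)]: print(onz(d,q,.028))
for q in [(320,195),(316,258)]: print('pin',onz(d,q,.013))
d=ld('top5');f=lambda x,y:(90+(x+.5)/3.5-.5,180+(y+.5)/3.5-.5)
for q in [(357,238),(362,436)]: print('corner',onz(d,f(*q),.028))
print('punch tip',onz(d,f(301,361),.111),manip.sense()['position'],delta([.352,.337,.06],Rdown(np.radians(0.5))))
E
```

```text
[0.2907 0.4205 0.028 ]
[0.4372 0.4226 0.028 ]
[0.2917 0.2923 0.028 ]
[0.4396 0.2928 0.028 ]
pin [0.422  0.3342 0.013 ]
pin [0.4232 0.2641 0.013 ]
corner [0.4379 0.2034 0.028 ]
corner [0.2906 0.2021 0.028 ]
punch tip [0.3547 0.2342 0.111 ] [0.3555 0.334  0.1236] (array([63.6014,  2.9901, -3.5375]), array([-0.0042,  0.0001, -0.0009]))
```

```bash
python3 -m inch '[[[15,0,-2],[-0.004,0,0],0],[[25,0,-3],[0,0,0],0],[[25,0,0],[0,0,0],0],[[15,0,0],[0,0,0],0],[[5,0,0],[0,0,0],0],[[0,0,0],[0,0,0],0],[[0,0,0],[0,0,0],0],[[0,0,0],[0,0,0],0]]'>/dev/null
python3 - <<'E'
from h import *
s=manip.sense();print(s['t'],s['position'],s['wrist_force'],s['opening'],delta([.350,.334,.0277],Rdown(np.radians(.5))))
E
```

```text
25.15 [0.3499 0.3342 0.0388] [ 0.7047  0.056  -2.1134] 0.14441885261566173 (array([11.0577, -0.2563,  0.0832]), array([ 0.0012,  0.0001, -0.0011]))
```

```bash
python3 -m inch '[[[4,0,0],[0,0,0],0],[[3,0,0],[0,0,0],0],[[1,0,0],[0,0,0],0],[[0,0,0],[0,0,0],0],[[0,0,0],[0,0,0],0]]'
python3 -m inch '[[[1,0,0],[0,0,0],0],[[0.7,0,0],[0,0,0],0]]'
python3 -m inch '[[[0.7,0,0],[0,0,0],0],[[0.5,0,0],[0,0,0],0]]'
python3 -c 'from h import *; st()'
```

```text
t: 25.78
position: [0.3496, 0.334, 0.0302]
eef_rot: [-0.004, 0.707, 0.004, 0.707]
wrist_force: [0.2, 0.6, -1.2]
opening: 0.142
t: 26.02
position: [0.3495, 0.3339, 0.0284]
eef_rot: [-0.004, 0.707, 0.004, 0.707]
wrist_force: [0.8, -0.0, -1.2]
opening: 0.148
t: 26.28
position: [0.3496, 0.3339, 0.0276]
eef_rot: [-0.004, 0.707, 0.004, 0.707]
wrist_force: [0.0, -1.6, 5.6]
opening: 0.142
t26.27 xr 323.98 yr 358.78 z 27.60 mm F(case) 0.1 -1.6 5.6 T [-0.2569  0.0998 -0.0019] op 0.142
   tilt to fix [ 0.0839 -0.0007  0.0001]
```

The punch is on the floor at the predicted height. I'll open partway, then retreat.

```bash
python3 -m inch '[[[-0.5,0,0],[0,0,0],0.18],[[0,0,0],[0,0,0],0.25],[[0,0,0],[0,0,0],0.36],[[0,0,0],[0,0,0],0.36],[[0,0,0],[0,0,0],0.36]]'
python3 -m inch '[[[-10,0,0],[0,0,0],0.36],[[-30,0,0],[0,0,0],0.36],[[-50,0,0],[0,0,0],0.36],[[-50,0,0],[0,0,0],0.36],[[-40,0,0],[0,0,0],0.36],[[0,0,0],[0,0,0],0.36],[[0,0,0],[0,0,0],0.36],[[0,0,0],[0,0,0],0.36]]'
python3 - <<'E'
from h import *
s=manip.sense();print(s['t'],s['position'],s['wrist_force'],s['opening'])
for n in ('wrist','top','side'):snap(n,n+'9')
E
```

```text
t: 26.9
position: [0.3495, 0.3339, 0.0277]
eef_rot: [-0.004, 0.707, 0.004, 0.707]
wrist_force: [-0.2, -0.1, 0.1]
opening: 0.36
t: 27.9
position: [0.3491, 0.333, 0.2064]
eef_rot: [-0.004, 0.708, 0.003, 0.706]
wrist_force: [1.4, -0.7, 0.2]
opening: 0.361
27.9 [0.3491 0.333  0.2064] [ 1.3709 -0.71    0.1717] 0.3611710128817471
```

View pics/wrist9.png

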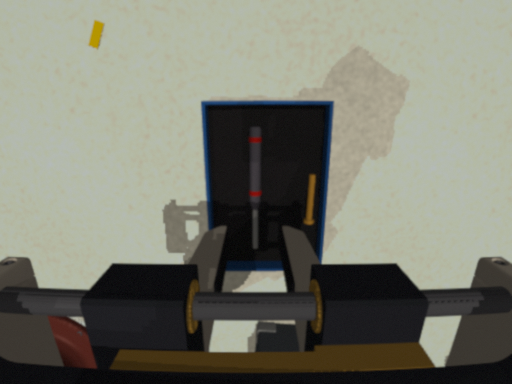

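View pics/top9.png

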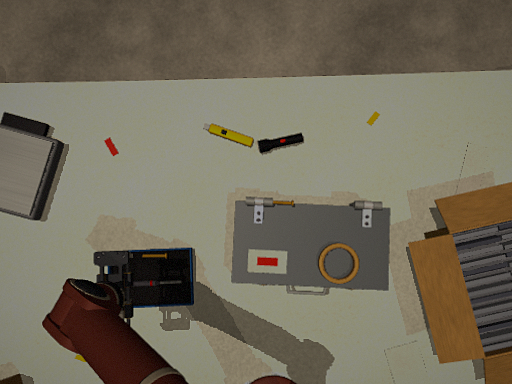

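View pics/side9.png

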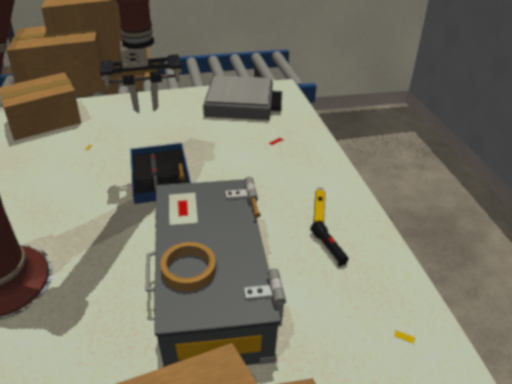

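The last views show three things:
- **Punch:** it lies flat inside the tray, from (255,127) to (255,249) in the wrist view.
- **Pin:** it stands out of the barrel.
- **Tape, torch and cutter:** they sit where they were in the first top picture.

I'm handing the job in.

```bash
python3 - <<'E'
from h import *
d=ld('top9')
a=d['img'][:,:,::-1];im=a[190:215,240:305]
hsv=cv2.cvtColor(d['img'],cv2.COLOR_RGB2HSV)
m=((hsv[...,0]>8)&(hsv[...,0]<28)&(hsv[...,1]>140)).astype(np.uint8);m[:190]=0;m[215:]=0;m[:,:260]=0;m[:,310:]=0
ys,xs=np.nonzero(m);print('brass cols',xs.min(),xs.max(),(xs.max()-xs.min()+1)*2.35,'mm incl. head')
print(manip.sign_off())
E
```

```text
brass cols 273 293 49.35 mm incl. head
the job is handed in; nothing more can be done
None
```

The stuck pin is driven out to about 44 mm of clearance, the punch lies in the blue tray, and the job was handed in at about 28 s of the 72 s allowed.

- **Finding the bore:** The camera views put the bent barrel about 3 mm off in x. The punch went in on the first approach. A sideways nudge confirmed it: about 3.7 N of sideways resistance against only about 1.2 N along the axis, which face friction could not give.
- **Pressing:** I pressed at about 8 mm/s; the highest axial force I read was 13.6 N, against the 25 N limit. Force was read between moves rather than continuously. The tip travelled about 45.5 mm, and two pictures put the gap between head and barrel at 43 to 44 mm. A rough colour count gave 49 mm of brass including the head, which agrees.
- **Laying down the punch:** I lowered it until it touched the tray floor, then opened the gripper partway and backed off to 0.2 m height. The last wrist picture shows it flat inside the tray beside the other pin.
- **Other things:** Tape, torch and cutter look unmoved between the first and last pictures, judged by eye.
- **Measurements that disagreed:** The side camera placed the pin head about 2 mm off in x and over 4 mm off in z from my estimate. I put this down to how the head was lit, and went by touch. My estimates of where the barrel face lies differed by 2 to 3 mm along y, so depth was also taken from contact.

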